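# Slide the stamp caddy into its track and put the dry dot stamp away

## Task

Slide the empty stamp caddy into its track on the table, in through the open end and all the way home against the red stop. Then put the dry stamp, the one standing on the cork mat, foot down into the caddy hole that matches its diameter, right to the bottom, and let go. Leave the two wet stamps standing on the paint tray, and everything else, where they are.

Things in the scene. Friction and masses are not known exactly. Their poses are not given: they have to be found in the camera images.
- caddy_center (a point): Centre of the loose stamp caddy, 30 mm above its underside: brown wooden block 54 mm (its x) by 170 mm (y) by 60 mm high, about 0.4 kg, four blind round holes in a row in its top. A black flange 8 mm thick sticks out 11 mm at the bottom of both long sides (76 mm over both). Starts upright on the table. Grip it across the 54 mm, above the flange.
- hole_16 (a point): Mouth centre (in the caddy's top face, 60 mm above its underside) of the hole for a 16 mm stamp: 18 mm wide, 2 mm chamfer, 40 mm deep; -65 mm from the caddy's centre along the caddy's y.
- hole_23 (a point): Mouth centre (in the caddy's top face, 60 mm above its underside) of the hole for a 23 mm stamp: 25 mm wide, 2 mm chamfer, 40 mm deep; -32 mm from the caddy's centre along the caddy's y.
- hole_30 (a point): Mouth centre (in the caddy's top face, 60 mm above its underside) of the hole for a 30 mm stamp: 32 mm wide, 2 mm chamfer, 40 mm deep; 8 mm from the caddy's centre along the caddy's y.
- hole_37 (a point): Mouth centre (in the caddy's top face, 60 mm above its underside) of the hole for a 37 mm stamp: 39 mm wide, 2 mm chamfer, 40 mm deep; 54 mm from the caddy's centre along the caddy's y.
- stamp_23_center (a point): Centre of the loose dot stamp of 23 mm diameter: upright straight wooden cylinder 100 mm tall with a black rubber foot (2 mm chamfer at the very bottom); the point is 50 mm above its foot, z along its axis. 35 g. It starts either on the cork mat or on the paint tray; which stamp is where varies.
- stamp_30_center (a point): Centre of the loose dot stamp of 30 mm diameter: upright straight wooden cylinder 100 mm tall with a black rubber foot (2 mm chamfer at the very bottom); the point is 50 mm above its foot, z along its axis. 55 g. It starts either on the cork mat or on the paint tray; which stamp is where varies.
- stamp_37_center (a point): Centre of the loose dot stamp of 37 mm diameter: upright straight wooden cylinder 100 mm tall with a black rubber foot (2 mm chamfer at the very bottom); the point is 50 mm above its foot, z along its axis. 80 g. It starts either on the cork mat or on the paint tray; which stamp is where varies.
- track: Low aluminium track fixed on the table; origin on the table at mid-track. Two rails along its y (roughly world y, yaw varies), y -85 to +60 mm, 80 mm clear between, bare table between them. Lips 12 to 17 mm above the table leave a 60 mm slot; the caddy's flanges run under them. 96 mm over all. Open at +y, where 12 mm high lipless guides flare out to y +99; red stop 34 mm high at -y.
- track_home (a point): Where caddy_center is when the caddy is fully home against the stop: on the track's centre line, 30 mm above the table. Axes as track; the caddy may go in either end first.
- track_mouth (a point): Middle of the track's open, flared end, 97 mm from the origin along the track's +y, 6 mm above the table; the gap between the guides here is about 114 mm.
- mat: Fixed square cork mat, 100 x 100 x 6 mm, origin under its centre: the dry stamp stands on it.
- tray: Fixed flat white paint tray, 110 mm (x) x 200 mm (y), 6 mm high and flat on top, red paint on it, origin under its centre: the two wet stamps stand on it. Mat and tray lie beyond the caddy and track, their places swap.
- jar_red_mid (a point): Middle of a closed glass jar with red cap, 64 mm wide, 90 mm high, loose, not part of the job.
- jar_blue_mid (a point): Middle of a closed glass jar with blue cap, 64 mm wide, 90 mm high, loose, not part of the job.
- cup_mid (a point): Middle of a white cup, 76 mm wide, 80 mm high, loose, not part of the job.
- tape_mid (a point): Middle of a yellow tape ring lying flat, 100 mm wide, 24 mm high, loose, not part of the job.
- brush_mid (a point): A point near the middle of a flat paint brush lying on the table, 190 mm long, loose, not part of the job.
- spatula_mid (a point): A point near the middle of a spatula lying on the table, 200 mm long, loose, not part of the job.
Mind the look-alikes: they are no part of the job. What is shaped like the part that bears stamp_23_center but pink or turquoise is not meant.

How it is judged:
By the outcome, as a careful person would: the job done as asked, in the order asked, and still so for the second after the job is handed in, with the robot touching nothing.
It also fails if it takes over 64 s, if anything falls off the work surface, if the arm or the gripper's body presses on something with over 40 N, if the wrist force passes 120 N, or if a joint passes its speed limit or range.

## Robot

A 6-joint arm with a two-finger parallel gripper is mounted at the origin on the work surface. World frame = base frame: x ahead of the robot, y to its left, z up, the work surface at z = 0. Lengths are in m, angles in rad, forces in N, time in s.
With the tool pointing down it reaches from about 0.3 to 0.775 m from the base axis. Payload 14.6 kg.
Tool frame: the origin (TCP) lies on the centre line of the jaws, within the pads' length; the fingertips stand 19 mm ahead of it and the grasp point (between the pads) is the TCP (ctrl.tip_reach is the distance from the TCP to the fingertips, in m); x points along the fingers, y is the direction in which the jaws open and shut, and the axes are right-handed (so a half turn about x gives the same grasp; the last joint's range is limited). The gripper opens to 94 mm and grips with 3 to 60 N. Pads are 16 mm wide; open, the fingers measure 119 mm over their backs; the gripper's body (75 mm by 177 mm) begins 78 mm behind the grasp point.
Start: joints at [1.124, 0.3, 1.521, -0, 1.321, -0.067], TCP at [0.204, 0.511, 0.224] pointing down, gripper open.
Joint ranges: [-3.03, 3.03], [-0.79, 2.21], [0.23, 2.52], [-1.04, 4.18], [0, 3.07], [-2.55, 2.55]. Speed limits (rad/s): [2.22, 2.22, 2.57, 3.14, 3.14, 3.14].

## Interface

Orientations are given as [roll, pitch, yaw] about the fixed x, y, z axes, in that order (R = Rz(yaw) Ry(pitch) Rx(roll)).
In Python, from station import ctrl, optics, models gives the robot as it stands. The module is installed in compiled form; this text tells all that it offers.
- The arm moves only by the tool arm_command, never from a script. Its argument "deltas" is a list of rows, each an object with "translation": the shift along the tool's x, y, z in units of 25 mm (1.0 is 25 mm), a list of three; "turn": the turn, a rotation vector about the tool's x, y, z in units of 5 degrees (1.0 is 5 degrees), a list of three. In form: [{"translation": [x, y, z], "turn": [rx, ry, rz]}, ...]. A call has 1 to 12 rows; each row is the pose to reach, as a shift and turn from the pose commanded when the call began, along the tool's axes at that moment; what a row does not reach only later rows make up. A row lasts 1/12 s, in which the tool goes at most 41.7 mm and 7.16 degrees, less where a joint would pass 70% of its speed; a pose out of reach is approached as far as the arm can. A call with a gripper value outside its range is refused whole. "gripper" is the finger opening in mm, from 0 to 94, set as the call begins (left out, the last holds). The fingers move at their own pace and stop on an object; "force" is the grip in N (left out, the last holds). Time passes only in rows, so rows that repeat a pose let the fingers close. It gives the time, the measured TCP pose, the force and the opening at its end, in the units of the state.
- ctrl.get_obs(): the state, without advancing time (a new reading comes with each control period).
- optics.camera(name): name is "scene" or "top" or "wrist"; returns the picture (384x512x3 uint8, red, green, blue); there is no depth.
- optics.get_calibration(name): a dict with "K" (3x3 intrinsics, pixels), "origin" and "orientation" of the camera in the world. Camera axes: x right, y down, z forward; pixel columns grow to the right and rows downward; lengths in m; the calibration is good to about 2 mm. The wrist camera is an equidistant fisheye: a pixel r from the principal point sees the ray r / f radians off the axis. A picture is of the moment at which its call begins: read the wrist's pose just before it. get_calibration takes no time and is no camera call; for the wrist camera it gives the pose at the moment of the call.
- ctrl.hand_in(): hands the job in, once; it reports no verdict.
Trained networks look in the newest picture that a camera, given by its name, has taken for a name from the list of things; names that differ only in an ending like _2 or _b are one class to them, and where a whole thing is asked for, a point or a joint stands for the part that bears it (a point fixed in the world has none). Each returns a list of dicts, best first, with "score" (0 to 1); they miss things now and then, are a little off and sometimes report something else, mostly with a low value. They report only what shows in the picture. A call takes as long as a camera call. They do not tell look-alikes from the thing itself.
- models.look_for(target, camera): "box" ([left, top, right, bottom] in pixels, round what is visible of it).
- models.cut_out(target, camera): "pixels" (384x512 bool, what is visible of it) and "box" ([left, top, right, bottom] in pixels, round what is visible of it).
- models.mark_of(target, camera): "at" ([column, row] in pixels: a listed point, or the origin of a listed thing).
The state is a dict: "time_s": time; "qpos": joint angles; "joint_vel": joint speeds; "tau": joint torques, N m; "ee_pos": TCP position; "eef_rot": TCP orientation; "force": force on the tool from outside, world axes, zero at the start; "moment": the same for the moment, N m; "grip_width": finger opening in m.
Only numpy, scipy, OpenCV 4.12 (cv2) and the standard library are available. Lean on these libraries where they do the work, as an engineer would, in place of code of your own. Each camera call takes 0.05 s, during which the arm holds its last target.

## Working session

There is one attempt and no reset: what is moved stays moved. The work goes in short steps, Python scripts to look and compute and a tool call to move; the robot and the scene stay as the last step left them, time stands still between calls to the robot, and variables do not carry over. Pictures are saved under pics/ and viewed, and the job is handed in when it is done.

Besides the shell and the picture viewer there is one more tool, called after "Call:" as name(argument=value, ...), one argument or row to a line, values as JSON. arm_command: Moves the arm, as the interface text tells. Its arguments: {"type":"object","properties":{"deltas":{"type":"array"},"gripper":{"type":"number"},"force":{"type":"number"}},"required":["deltas"]}

```bash
mkdir -p pics; python3 - <<'E'
from station import ctrl,optics,models
import cv2
print(ctrl.get_obs())
for n in ["scene","top"]:
    im=optics.camera(n); cv2.imwrite(f"pics/{n}0.png",im[:,:,::-1])
    c=optics.get_calibration(n); print(n,c)
    for t in ["caddy_center","hole_16","hole_37","stamp_23_center","stamp_30_center","stamp_37_center","track","track_home","track_mouth","mat","tray"]:
        print(t,[(r['at'],round(r['score'],2)) for r in models.mark_of(t,n)][:3])
E
```

```text
{'time_s': 0.0, 'qpos': array([ 1.12440444e+00,  3.00469746e-01,  1.52155383e+00, -3.15400131e-06,
        1.32070609e+00, -6.66140821e-02]), 'joint_vel': array([-0.0016949 ,  0.00049634, -0.00145534,  0.00017616,  0.00128652,
        0.001097  ]), 'tau': array([-3.03644221e-03, -5.31812239e+01, -3.52721035e+01,  7.08875502e-02,
        2.44569022e-02, -7.80450205e-05]), 'ee_pos': array([0.20380309, 0.51059704, 0.22389859]), 'eef_rot': array([-1.63472357,  1.5696593 , -2.01450059]), 'force': array([ 0.0757676, -0.4029665,  0.0490121]), 'moment': array([-0.01615119, -0.03254893, -0.01018264]), 'grip_width': 0.09439060132980613}
scene {'K': array([[385.2250987 ,   0.        , 253.82170653],
       [  0.        , 385.2250987 , 194.56383349],
       [  0.        ,   0.        ,   1.        ]]), 'origin': array([ 1.24012408, -0.22452605,  0.88761161]), 'orientation': array([-2.43847379,  0.01877587,  1.21471336])}
caddy_center [([290.2, 210.7], 0.72), ([318.8, 160.9], 0.59)]
hole_16 [([330.3, 147.5], 0.95), ([320.6, 153.2], 0.84), ([299.2, 156.5], 0.8)]
hole_37 [([330.3, 147.5], 0.95), ([
[... 640 characters left out ...]
rray([-3.00264807, -0.00613998, -1.5993686 ])}
caddy_center [([176.4, 233.7], 0.63), ([192.4, 171.2], 0.27)]
hole_16 [([152.7, 231.5], 0.88), ([175.6, 228.3], 0.85), ([187.4, 228.4], 0.78)]
hole_37 [([152.7, 231.5], 0.88), ([175.6, 228.3], 0.85), ([187.4, 228.4], 0.78)]
stamp_23_center [([278.1, 131.2], 0.54), ([292.4, 165.3], 0.52), ([265.9, 158.8], 0.44)]
stamp_30_center [([119.5, 250.2], 0.75), ([232.9, 169.8], 0.59), ([116.6, 190.3], 0.25)]
stamp_37_center [([195.2, 171.2], 0.58)]
track [([306.4, 218.4], 0.77)]
track_home [([307.4, 219.9], 0.94)]
track_mouth [([281.6, 224.1], 0.73), ([362.3, 163.5], 0.27)]
mat [([378.2, 201.2], 0.75)]
tray [([214.9, 171.5], 0.57), ([307.8, 219.7], 0.18)]
```

```bash
python3 - <<'E'
import cv2
for n in ["scene","top"]:
    im=cv2.imread(f"pics/{n}0.png"); cv2.imwrite(f"pics/{n}0b.png",cv2.resize(im,(800,600),interpolation=cv2.INTER_CUBIC))
E
```

```text
(no output)
```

View pics/scene0b.png

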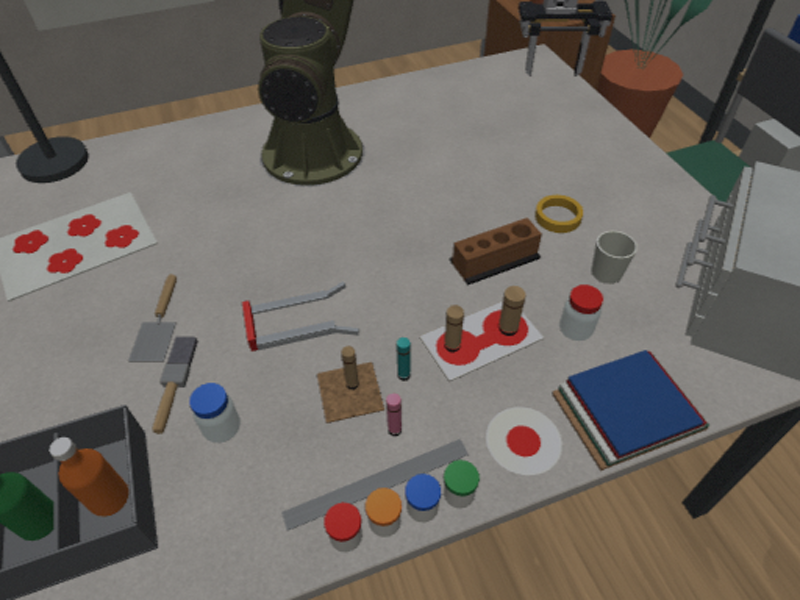

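View pics/top0b.png

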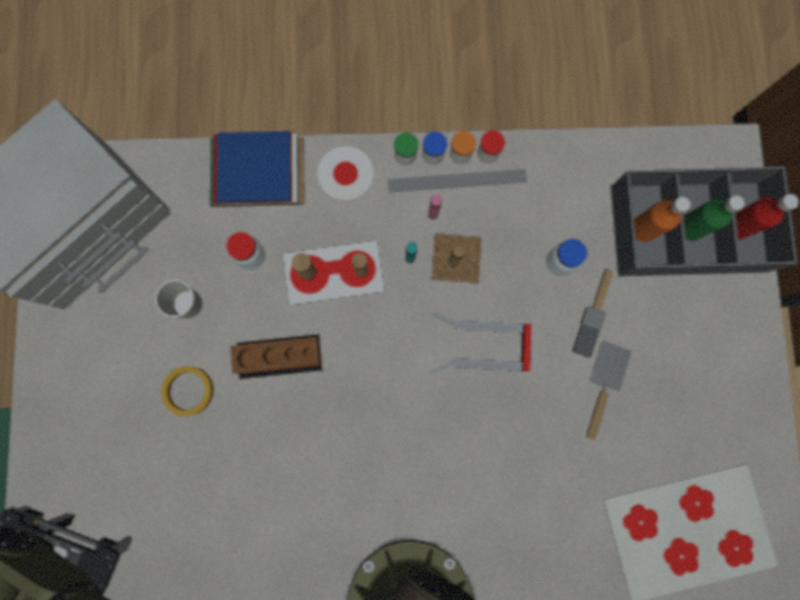

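Dry stamp: the candidates in the scene are the wooden one on the cork mat (350,368 in the enlarged picture), turquoise (403,358) and pink (394,414). The wooden one on the mat fits. I'll confirm with crops and measure.

```bash
cat > h.py <<'E'
import numpy as np, cv2
from scipy.spatial.transform import Rotation as R
from station import ctrl,optics,models
def cam(n):
    c=optics.get_calibration(n); return c['K'],np.array(c['origin']),R.from_euler('xyz',c['orientation']).as_matrix()
def ray(n,uv,C=None):
    K,o,Rm=C or cam(n); u=(uv[0]-K[0,2])/K[0,0]; v=(uv[1]-K[1,2])/K[1,1]
    if n=='wrist':
        r=np.hypot(u,v); d=np.array([np.sin(r)*u/r,np.sin(r)*v/r,np.cos(r)]) if r>1e-9 else np.array([0,0,1.])
    else: d=np.array([u,v,1.])
    return o,Rm@d
def at_z(n,uv,z,C=None):
    o,d=ray(n,uv,C); return o+d*(z-o[2])/d[2]
def proj(n,p,C=None):
    K,o,Rm=C or cam(n); q=Rm.T@(np.array(p)-o)
    if n=='wrist':
        th=np.arctan2(np.hypot(q[0],q[1]),q[2]); a=np.arctan2(q[1],q[0]); u,v=th*np.cos(a),th*np.sin(a)
    else: u,v=q[0]/q[2],q[1]/q[2]
    return np.array([K[0,0]*u+K[0,2],K[1,1]*v+K[1,2]])
def crop(im,l,t,r,b,s,fn): cv2.imwrite(fn,cv2.resize(im[t:b,l:r,::-1],None,fx=s,fy=s,interpolation=cv2.INTER_CUBIC))
E
python3 - <<'E'
from h import *
im=cv2.imread('pics/top0.png')[:,:,::-1]
crop(im,140,140,240,250,5,'pics/c1.png'); crop(im,250,120,350,245,5,'pics/c2.png')
s=cv2.imread('pics/scene0.png')[:,:,::-1]
crop(s,190,170,290,290,5,'pics/c3.png')
E
```

```text
(no output)
```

View pics/c1.png

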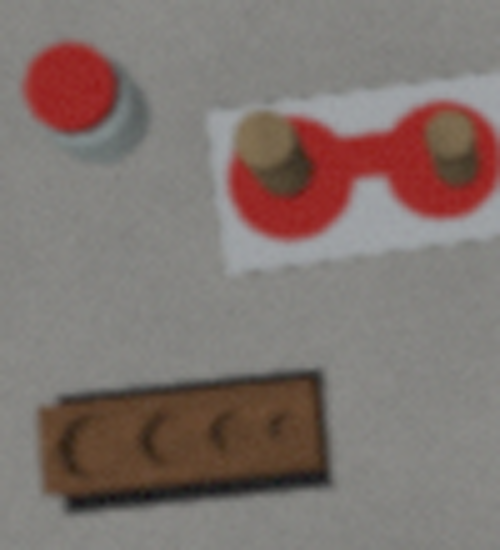

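View pics/c2.png

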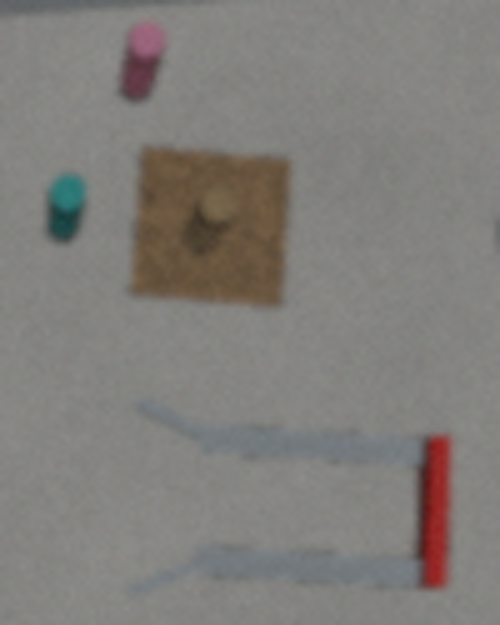

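View pics/c3.png

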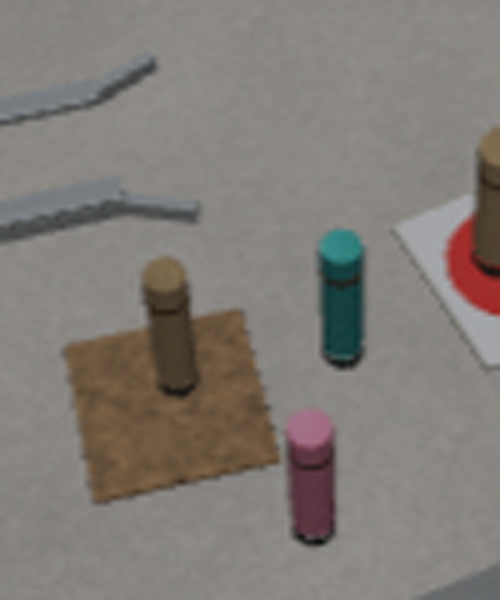

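```bash
python3 - <<'E'
from h import *
im=optics.camera('top')
for t in ['hole_16','hole_23','hole_30','hole_37']:
    print(t,[(np.round(r['at'],1),round(r['score'],2),at_z('top',r['at'],.06)[:2].round(4)) for r in models.mark_of(t,'top')])
m=lambda u,v,l,t:(l+u/5-.5+.1,t+v/5-.5+.1)
print('caddy top L', [at_z('top',m(u,v,140,140),.06)[:2].round(4) for u,v in [(38,407),(45,495)]])
print('caddy bottom R flange',[at_z('top',m(u,v,140,140),.008)[:2].round(4) for u,v in [(60,398),(68,511),(320,371),(329,484)]])
print('stop top', [at_z('top',m(u,v,250,120),.034)[:2].round(4) for u,v in [(427,435),(450,435),(422,587),(446,587)]])
print('rails z17', [at_z('top',m(u,v,250,120),.017)[:2].round(4) for u,v in [(207,448),(205,422),(423,464),(423,438),(200,545),(200,573),(420,558),(420,586)]])
print('mouth', [at_z('top',m(u,v,250,120),.012)[:2].round(4) for u,v in [(140,403),(133,589)]])
print('stamp top', at_z('top',m(218,204,250,120),.106))
print('stamp foot', at_z('scene',(190+177/5,170+385/5),.008))
print('stamp top scene', at_z('scene',(190+165/5,170+272/5),.106))
E
```

```text
hole_16 [(array([153.6, 229.9]), 0.93, array([0.483 , 0.3204])), (array([188.6, 225.7]), 0.75, array([0.4928, 0.2133])), (array([158.1, 159.9]), 0.71, array([0.7021, 0.3079])), (array([174. , 227.4]), 0.66, array([0.4889, 0.258 ]))]
hole_23 [(array([153.6, 229.9]), 0.93, array([0.483 , 0.3204])), (array([188.6, 225.7]), 0.75, array([0.4928, 0.2133])), (array([158.1, 159.9]), 0.71, array([0.7021, 0.3079])), (array([174. , 227.4]), 0.66, array([0.4889, 0.258 ]))]
hole_30 [(array([153.6, 229.9]), 0.93, array([0.483 , 0.3204])), (array([188.6, 225.7]), 0.75, array([0.4928, 0.2133])), (array([158.1, 159.9]), 0.71, array([0.7021, 0.3079])), (array([174. , 227.4]), 0.66, array([0.4889, 0.258 ]))]
hole_37 [(array([153.6, 229.9]), 0.93, array([0.483 , 0.3204])), (array([188.6, 225.7]), 0.75, array([0.4928, 0.2133])), (array([158.1, 159.9]), 0.71, array([0.7021, 0.3079])), (array([174. , 227.4]), 0.66, array([0.4889, 0.258 ]))]
caddy top L [array([0.5108, 0.3402]), array([0.4569, 0.3354])]
caddy bottom R flange [array([0.5204, 0.3402]), array([0.4481, 0.3345]), array([0.5331, 0.1732]), array([0.4605, 0.1682])]
stop top [array([ 0.5419, -0.2459]), array([ 0.5415, -0.2605]), array([ 0.4463, -0.237 ]), array([ 0.4459, -0.2521])]
rails z17 [array([ 0.5392, -0.1081]), array([ 0.556 , -0.1076]), array([ 0.5251, -0.2462]), array([ 0.5418, -0.2472]), array([ 0.4773, -0.101 ]), array([ 0.4596, -0.1002]), array([ 0.4651, -0.2407]), array([ 0.4474, -0.2397])]
mouth [array([ 0.5701, -0.0667]), array([ 0.4508, -0.0576])]
stamp top [ 0.67808303 -0.11073707  0.106     ]
stamp foot [ 0.68085548 -0.11567654  0.008     ]
stamp top scene [ 0.67759489 -0.11321883  0.106     ]
```

```bash
cat >> h.py <<'E'
def go(pos,jaw=None):
    """jaw: world angle of tool y (mod pi). prints translation/turn in units"""
    o=ctrl.get_obs(); R0=R.from_euler('xyz',o['eef_rot']).as_matrix(); p=np.array(o['ee_pos'])
    tr=R0.T@(np.array(pos)-p)/.025
    best=None
    if jaw is not None:
        for a in (jaw,jaw+np.pi):
            y=np.array([np.cos(a),np.sin(a),0]);x=np.array([0,0,-1.]);Rd=np.c_[x,y,np.cross(x,y)]
            v=R.from_matrix(R0.T@Rd).as_rotvec()
            if best is None or np.linalg.norm(v)<np.linalg.norm(best): best=v
        best=np.rad2deg(best)/5
    print('t',round(o['time_s'],2),'TCP',p.round(4),'jaw',np.degrees(np.arctan2(R0[1,1],R0[0,1])).round(2),'tilt',R0[:,0].round(3),'F',o['force'].round(1),'w',round(o['grip_width'],4))
    print('translation',tr.round(3),'turn',None if best is None else best.round(3))
E
python3 - <<'E'
from h import *
print(R.from_euler('xyz',ctrl.get_obs()['eef_rot']).as_matrix().round(3))
go([.49,.254,.2],.083)
c=optics.get_calibration('wrist');print(c, ctrl.get_obs()['ee_pos'])
E
```

```text
[[ 0.     0.371  0.929]
 [ 0.     0.929 -0.371]
 [-1.     0.     0.   ]]
t 1.45 TCP [0.2039 0.5108 0.2245] jaw 68.24 tilt [ 0.  0. -1.] F [-0.4  0.1 -0.1] w 0.0938
translation [ 0.979 -5.298 14.436] turn [12.697  0.    -0.   ]
{'K': array([[297.31863964,   0.        , 252.4564285 ],
       [  0.        , 297.31863964, 189.0545935 ],
       [  0.        ,   0.        ,   1.        ]]), 'origin': array([0.13617867, 0.53796747, 0.38496844]), 'orientation': array([2.88254415e+00, 9.88700264e-04, 1.19052389e+00])} [0.20389001 0.51078749 0.22446388]
```

Call:
arm_command(
  deltas=[
    {"translation": [1, -5.3, 14.44], "turn": [12.7, 0, 0]},
    {"translation": [1, -5.3, 14.44], "turn": [12.7, 0, 0]},
    {"translation": [1, -5.3, 14.44], "turn": [12.7, 0, 0]},
    {"translation": [1, -5.3, 14.44], "turn": [12.7, 0, 0]},
    {"translation": [1, -5.3, 14.44], "turn": [12.7, 0, 0]},
    {"translation": [1, -5.3, 14.44], "turn": [12.7, 0, 0]},
    {"translation": [1, -5.3, 14.44], "turn": [12.7, 0, 0]},
    {"translation": [1, -5.3, 14.44], "turn": [12.7, 0, 0]},
    {"translation": [1, -5.3, 14.44], "turn": [12.7, 0, 0]},
    {"translation": [1, -5.3, 14.44], "turn": [12.7, 0, 0]},
    {"translation": [1, -5.3, 14.44], "turn": [12.7, 0, 0]},
    {"translation": [1, -5.3, 14.44], "turn": [12.7, 0, 0]},
  ],
  gripper=94,
)

```text
time_s: 2.45
ee_pos: [0.4899, 0.2539, 0.1993]
eef_rot: [-1.595, 1.57, -3.083]
force: [-0.5, -0.2, -0.4]
grip_width: 0.0942
```

```bash
python3 - <<'E'
from h import *
go([.49,.254,.2],.083)
C=cam('wrist');im=optics.camera('wrist');np.save('w1.npy',im)
import pickle;pickle.dump(C,open('w1.pkl','wb'))
cv2.imwrite('pics/w1.png',cv2.resize(im[:,:,::-1],(800,600)))
for r in models.mark_of('hole_16','wrist'): print(r['score'],r['at'],at_z('wrist',r['at'],.06,C)[:2].round(4))
E
```

```text
t 2.45 TCP [0.4899 0.2539 0.1993] jaw 4.76 tilt [-0.001 -0.    -1.   ] F [-0.5 -0.2 -0.4] w 0.0942
translation [-0.029  0.006 -0.002] turn [ 0.001 -0.     0.006]
0.7 [253.8, 214.4] [0.4951 0.2203]
0.65 [254.8, 242.2] [0.499  0.1877]
0.62 [255.7, 139.4] [0.4904 0.3   ]
0.57 [256.4, 180.4] [0.4947 0.2577]
```

View pics/w1.png

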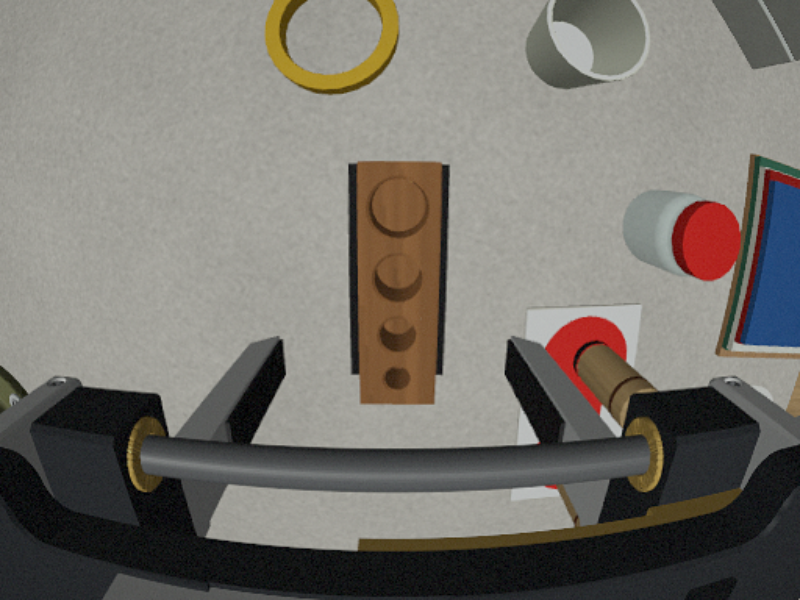

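```bash
cat > fit.py <<'E'
from h import *
def fit(C,pix800,offs=(.054,.008,-.032,-.065),z=.06,sc=1.5625):
    P=np.array([at_z('wrist',((u+.5)/sc-.5,(v+.5)/sc-.5),z,C)[:2] for u,v in pix800]); o=np.array(offs)
    A=np.c_[o,np.ones(len(o))]; s,_,_,_=np.linalg.lstsq(A,P,rcond=None)
    print('pts',P.round(4).tolist()); yaw=np.arctan2(-s[0,0],s[0,1]); print('centre',s[1].round(4),'yaw',yaw.round(4),'scale',np.linalg.norm(s[0]).round(4),'res mm',(1000*(P-A@s)).round(1).tolist())
E
python3 - <<'E'
from fit import *; import pickle
C=pickle.load(open('w1.pkl','rb'))
fit(C,[(399,206),(398,277),(397,334),(397,378)])
q=lambda u,v,z:at_z('wrist',((u+.5)/1.5625-.5,(v+.5)/1.5625-.5),z,C)[:2].round(4)
print([q(u,v,.06) for u,v in [(358,161),(441,162),(360,404),(435,404)]])
E
```

```text
pts [[0.4892, 0.3078], [0.4925, 0.2611], [0.4951, 0.2212], [0.4979, 0.1881]]
centre [0.493  0.2534] yaw 0.0723 scale 1.0076 res mm [[0.1, 0.2], [-0.0, -0.3], [-0.2, 0.0], [0.2, 0.1]]
[array([0.4607, 0.3348]), array([0.5135, 0.3386]), array([0.4729, 0.1648]), array([0.5273, 0.1693])]
```

```bash
python3 - <<'E'
from h import *
go([.493,.2534,.046],.075)
E
```

```text
t 2.55 TCP [0.4892 0.2549 0.1996] jaw 4.87 tilt [-0.  0. -1.] F [-0.   0.3  0.7] w 0.0942
translation [6.145 0.146 0.075] turn [ 0.114 -0.002 -0.   ]
```

Call:
arm_command(
  deltas=[
    {"translation": [3, 0.13, 0.05], "turn": [0.1, 0, 0]},
    {"translation": [3, 0.13, 0.05], "turn": [0.1, 0, 0]},
    {"translation": [4.6, 0.13, 0.05], "turn": [0.1, 0, 0]},
    {"translation": [6.13, 0.13, 0.05], "turn": [0.1, 0, 0]},
    {"translation": [6.13, 0.13, 0.05], "turn": [0.1, 0, 0]},
    {"translation": [6.13, 0.13, 0.05], "turn": [0.1, 0, 0]},
  ],
)

```text
time_s: 3.05
ee_pos: [0.4923, 0.2537, 0.046]
eef_rot: [-1.26, 1.568, -2.755]
force: [0.6, -0.4, 0.5]
grip_width: 0.0941
```

Call:
arm_command(
  deltas=[
    {"translation": [0, 0, 0], "turn": [0, 0, 0]},
    {"translation": [0, 0, 0], "turn": [0, 0, 0]},
    {"translation": [0, 0, 0], "turn": [0, 0, 0]},
    {"translation": [0, 0, 0], "turn": [0, 0, 0]},
    {"translation": [0, 0, 0], "turn": [0, 0, 0]},
    {"translation": [0, 0, 0], "turn": [0, 0, 0]},
  ],
  gripper=40,
  force=35,
)

```text
time_s: 3.55
ee_pos: [0.4936, 0.253, 0.0468]
eef_rot: [1.911, 1.57, 0.414]
force: [0.4, -0.1, 0.0]
grip_width: 0.0573
```

```bash
python3 - <<'E'
from fit import *; import pickle
go([.493,.2534,.046],.075)
C=cam('wrist');im=optics.camera('wrist')
pickle.dump(C,open('w2.pkl','wb'))
cv2.imwrite('pics/w2.png',cv2.resize(im[:,:,::-1],(800,600)))
go([.493,.2534,.046],.075)
E
```

```text
t 3.55 TCP [0.4936 0.253  0.0468] jaw 4.24 tilt [ 0.001  0.    -1.   ] F [ 0.4 -0.1  0. ] w 0.0573
translation [ 0.03  -0.022 -0.018] turn [-0.012 -0.003 -0.008]
t 3.6 TCP [0.4933 0.2529 0.0466] jaw 4.24 tilt [-0.  0. -1.] F [ 3.4 -0.6  7.7] w 0.0537
translation [ 0.023 -0.01  -0.019] turn [-0.012 -0.001  0.002]
```

View pics/w2.png

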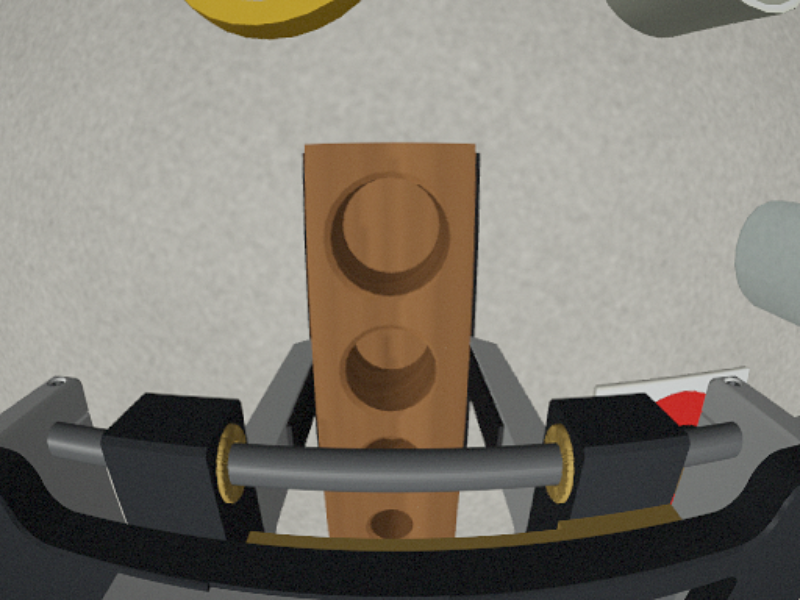

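```bash
python3 - <<'E'
from fit import *; import pickle
C=pickle.load(open('w2.pkl','rb'))
fit(C,[(390,233),(391,370),(392,524)],(.054,.008,-.065))
go([.5236,.037,.051],-.093)
E
```

```text
pts [[0.4892, 0.3081], [0.4928, 0.261], [0.4983, 0.1894]]
centre [0.4933 0.2539] yaw 0.0765 scale 0.999 res mm [[-0.1, 0.5], [0.1, -0.8], [-0.0, 0.3]]
t 3.6 TCP [0.4933 0.2529 0.0466] jaw 4.24 tilt [-0.  0. -1.] F [ 3.4 -0.6  7.7] w 0.0537
translation [-0.178  0.571  8.704] turn [ 1.913e+00 -1.000e-03  2.000e-03]
```

Call:
arm_command(
  deltas=[
    {"translation": [-0.2, 0, 0], "turn": [0, 0, 0]},
    {"translation": [-0.2, 0.1, 1], "turn": [0.3, 0, 0]},
    {"translation": [-0.2, 0.2, 2.2], "turn": [0.6, 0, 0]},
    {"translation": [-0.2, 0.3, 3.6], "turn": [1, 0, 0]},
    {"translation": [-0.2, 0.4, 5.0], "turn": [1.4, 0, 0]},
    {"translation": [-0.2, 0.5, 6.4], "turn": [1.7, 0, 0]},
    {"translation": [-0.2, 0.57, 7.7], "turn": [1.91, 0, 0]},
    {"translation": [-0.2, 0.57, 8.5], "turn": [1.91, 0, 0]},
    {"translation": [-0.2, 0.57, 8.7], "turn": [1.91, 0, 0]},
    {"translation": [-0.2, 0.57, 8.7], "turn": [1.91, 0, 0]},
    {"translation": [-0.2, 0.57, 8.7], "turn": [1.91, 0, 0]},
  ],
)

```text
time_s: 4.52
ee_pos: [0.5236, 0.0376, 0.0512]
eef_rot: [-2.077, 1.57, 2.543]
force: [-0.8, -0.3, -4.3]
grip_width: 0.0537
```

```bash
python3 - <<'E'
from fit import *; import pickle
go([.5236,.037,.051],-.093)
im=optics.camera('top');cv2.imwrite('pics/t2.png',im[:,:,::-1]); crop(im,220,170,360,250,5,'pics/t2c.png')
C=cam('wrist');im=optics.camera('wrist');pickle.dump(C,open('w3.pkl','wb'));cv2.imwrite('pics/w3.png',cv2.resize(im[:,:,::-1],(800,600)))
s=optics.camera('scene');cv2.imwrite('pics/s2.png',s[:,:,::-1]);crop(s,140,140,300,240,5,'pics/s2c.png')
go([.5236,.037,.051],-.093)
E
```

```text
t 4.52 TCP [0.5236 0.0376 0.0512] jaw -5.32 tilt [-0.  0. -1.] F [-0.8 -0.3 -4.3] w 0.0537
translation [0.007 0.004 0.023] turn [ 0.001 -0.002  0.003]
t 4.67 TCP [0.5235 0.0382 0.0512] jaw -5.23 tilt [-0.  0. -1.] F [-0.3  0.2 -4.1] w 0.0539
translation [0.007 0.007 0.049] turn [ 0.021 -0.001  0.002]
```

View pics/t2c.png

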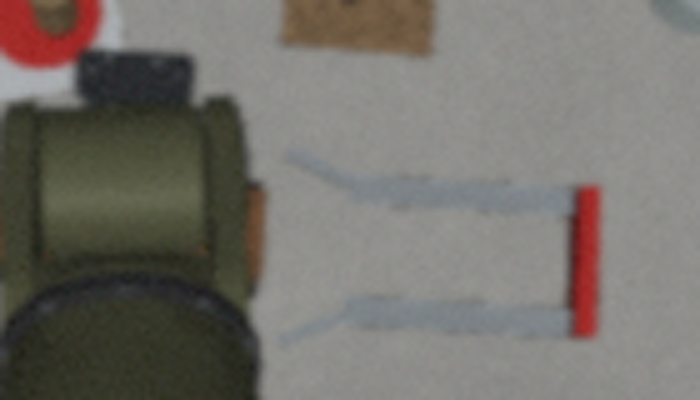

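View pics/s2c.png

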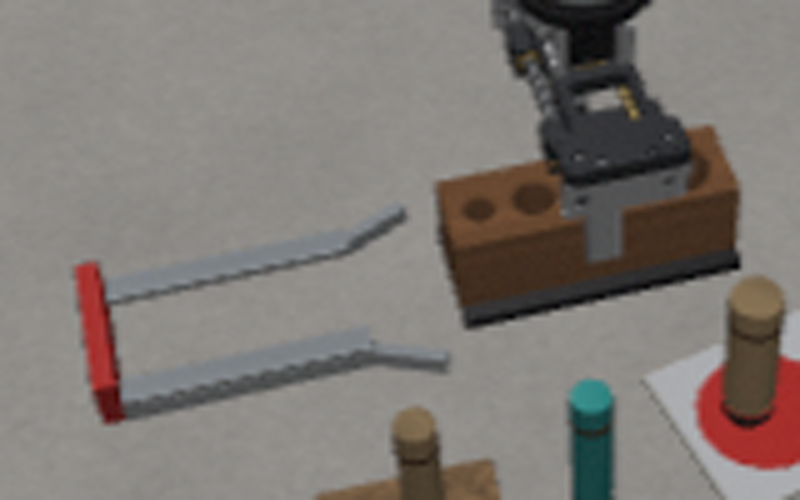

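View pics/w3.png

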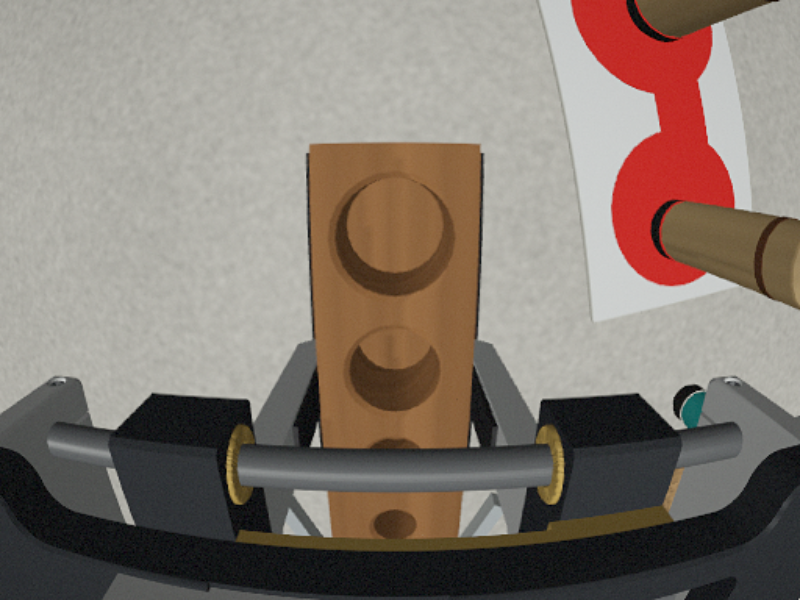

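```bash
python3 - <<'E'
from fit import *; import pickle
C=pickle.load(open('w3.pkl','rb'))
fit(C,[(394,233),(395,370),(396,524)],(.054,.008,-.065),z=.065)
yaw=-.093;c=np.array([.5236,.038])
ex=np.array([np.cos(yaw),np.sin(yaw)]);ey=np.array([-np.sin(yaw),np.cos(yaw)])
def P(o,x,y,z): return [*(o+ex*x+ey*y),z]
cr=lambda p,l,t:((p-[l,t]+.5)*5-.5).round(0)
for nm,(x,y,z) in dict(nl=(-.027,-.085,.065),nr=(.027,-.085,.065),pr=(.027,.085,.065),bfl=(.038,-.085,.005)).items():
    print(nm,cr(proj('scene',P(c,x,y,z)),140,140), cr(proj('top',P(c,x,y,z)),220,170))
o=np.array([.505,-.162])
for nm,(x,y,z) in dict(lipR60=(.030,.06,.017),lipRo60=(.048,.06,.017),lipL60=(-.030,.06,.017),lipLo60=(-.048,.06,.017),lipR85=(.03,-.085,.017),lipL85=(-.03,-.085,.017),gR=(.057,.099,.012),gL=(-.057,.099,.012),stopR=(.048,-.085,.034),stopL=(-.048,-.085,.034)).items():
    print(nm,cr(proj('scene',P(o,x,y,z)),140,140), cr(proj('top',P(o,x,y,z)),220,170))
E
```

```text
pts [[0.5297, 0.0933], [0.5257, 0.0464], [0.5195, -0.0249]]
centre [0.525  0.0393] yaw -0.0861 scale 0.9951 res mm [[0.0, 0.5], [-0.1, -0.8], [0.0, 0.3]]
nl [439. 185.] [265. 275.]
nr [459. 253.] [270. 187.]
pr [745. 192.] [ -5. 169.]
bfl [470. 333.] [265. 180.]
lipR60 [372. 331.] [352. 196.]
lipRo60 [378. 354.] [354. 168.]
lipL60 [352. 255.] [347. 290.]
lipLo60 [347. 234.] [346. 318.]
lipR85 [121. 385.] [578. 211.]
lipL85 [110. 307.] [575. 305.]
gR [448. 357.] [293. 152.]
gL [407. 216.] [283. 329.]
stopR [119. 392.] [585. 180.]
stopL [101. 266.] [580. 332.]
```

```bash
python3 - <<'E'
from h import *
im=cv2.imread('pics/w3.png'); 
cv2.imwrite('pics/w3c.png',cv2.resize(im[470:570,260:540],None,fx=2.8,fy=2.8,interpolation=cv2.INTER_CUBIC))
im=cv2.imread('pics/t2.png')
cv2.imwrite('pics/t2d.png',cv2.resize(im[195:245,255:350],None,fx=8,fy=8,interpolation=cv2.INTER_CUBIC))
E
```

```text
(no output)
```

View pics/w3c.png

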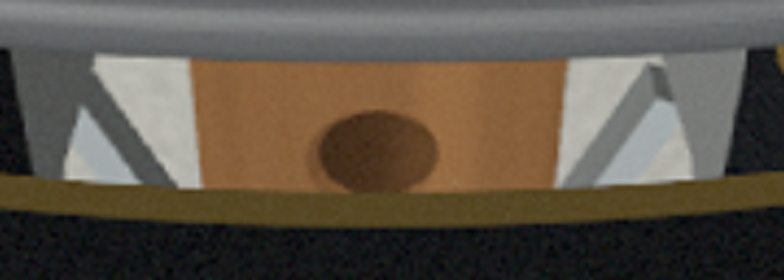

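View pics/t2d.png

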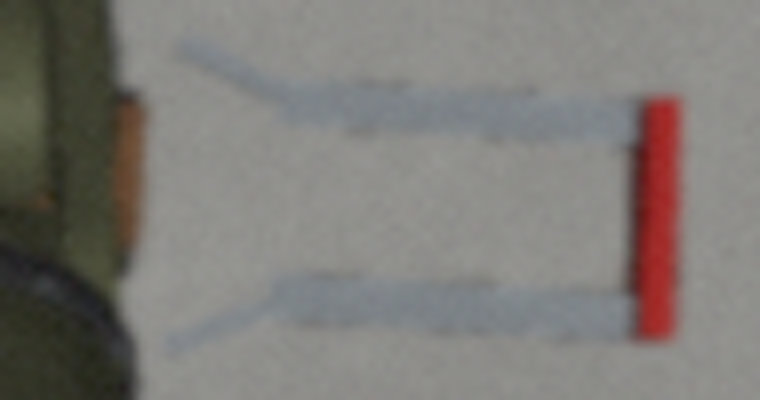

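```bash
python3 - <<'E'
from fit import *; import pickle
C=pickle.load(open('w3.pkl','rb'))
yaw=-.0893;ex=np.array([np.cos(yaw),np.sin(yaw)]);ey=np.array([-np.sin(yaw),np.cos(yaw)])
def q(u,v,z):
    u,v=260+u/2.8,470+v/2.8
    p=at_z('wrist',((u+.5)/1.5625-.5,(v+.5)/1.5625-.5),z,C)[:2]; d=p-np.array([.5243,.0385]); return (1000*np.array([d@ex,d@ey])).round(1)
for l,u,v,z in [('Lbot',95,70,0),('Lbot',178,185,0),('Ltop',85,100,.012),('Ltop',150,185,.012),('Rbot',640,75,0),('Rbot',565,185,0),('Rtop',648,98,.012),('Rtop',600,185,.012),('cadL',203,188,.065),('cadR',555,188,.065)]:
    print(l,q(u,v,z))
E
```

```text
Lbot [ -58.7 -103. ]
Lbot [ -43.9 -136.3]
Ltop [ -58.3 -101.3]
Ltop [ -47.3 -124.9]
Rbot [  54.9 -104.4]
Rbot [  41.4 -136.4]
Rtop [  54.2 -100.7]
Rtop [  46.6 -125. ]
cadL [-26.3 -72.3]
cadR [ 27.5 -72.5]
```

Call:
arm_command(
  deltas=[
    {"translation": [0.16, -0.08, 0], "turn": [0, 0, 0]},
    {"translation": [0.16, -0.08, 0.6], "turn": [0, 0, 0]},
    {"translation": [0.16, -0.08, 1.2], "turn": [0, 0, 0]},
    {"translation": [0.16, -0.08, 1.6], "turn": [0, 0, 0]},
    {"translation": [0.16, -0.08, 2.0], "turn": [0, 0, 0]},
    {"translation": [0.16, -0.08, 2.3], "turn": [0, 0, 0]},
    {"translation": [0.16, -0.08, 2.6], "turn": [0, 0, 0]},
    {"translation": [0.16, -0.08, 2.8], "turn": [0, 0, 0]},
  ],
  force=25,
)

```text
time_s: 5.33
ee_pos: [0.5152, -0.0331, 0.0472]
eef_rot: [1.172, 1.571, -0.491]
force: [-0.2, -0.5, -4.1]
grip_width: 0.0538
```

```bash
python3 - <<'E'
from fit import *; import pickle
go([.503,-.162,.047],-.093)
im=optics.camera('top'); crop(im,220,170,360,250,5,'pics/t3c.png')
s=optics.camera('scene');crop(s,140,140,300,240,5,'pics/s3c.png')
go([.503,-.162,.047],-.093)
E
```

```text
t 5.33 TCP [ 0.5152 -0.0331  0.0472] jaw -5.32 tilt [ 0. -0. -1.] F [-0.2 -0.5 -4.1] w 0.0538
translation [ 0.007 -0.006  5.18 ] turn [ 0.002  0.    -0.   ]
t 5.43 TCP [ 0.5152 -0.033   0.0472] jaw -5.35 tilt [ 0. -0. -1.] F [-0.5  0.3 -4.8] w 0.054
translation [ 8.000e-03 -4.000e-03  5.183e+00] turn [-0.005  0.    -0.   ]
```

View pics/s3c.png

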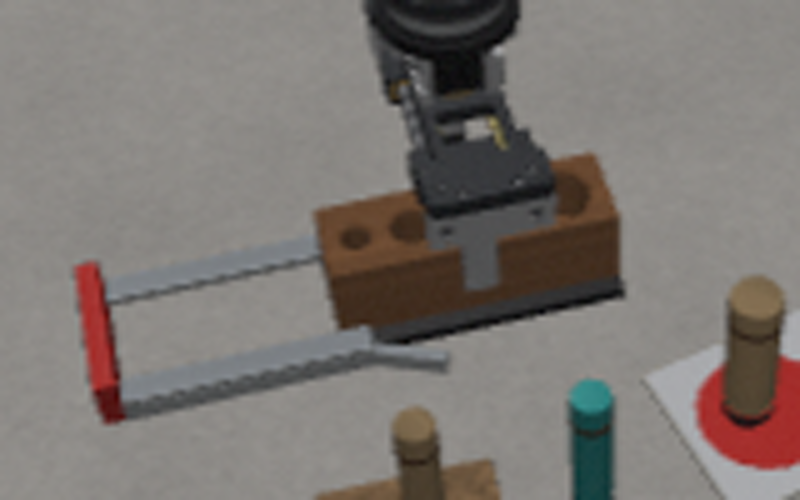

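View pics/t3c.png

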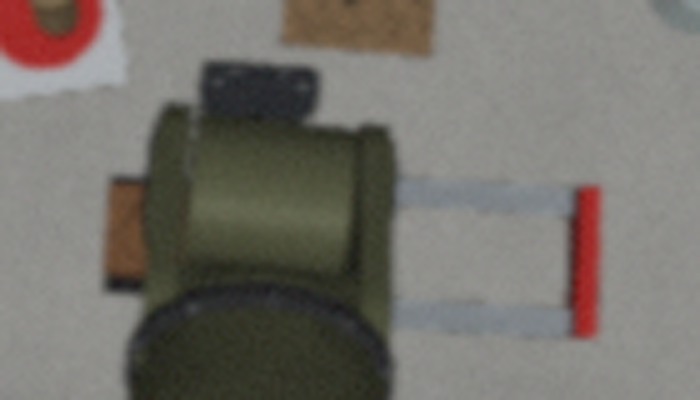

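Call:
arm_command(
  deltas=[
    {"translation": [0, 0, 0.5], "turn": [0, 0, 0]},
    {"translation": [0, 0, 1.1], "turn": [0, 0, 0]},
    {"translation": [0, 0, 1.8], "turn": [0, 0, 0]},
    {"translation": [0, 0, 2.5], "turn": [0, 0, 0]},
    {"translation": [0, 0, 3.2], "turn": [0, 0, 0]},
    {"translation": [0, 0, 3.8], "turn": [0, 0, 0]},
    {"translation": [0, 0, 4.3], "turn": [0, 0, 0]},
    {"translation": [0, 0, 4.6], "turn": [0, 0, 0]},
    {"translation": [0, 0, 4.75], "turn": [0, 0, 0]},
  ],
)

```text
time_s: 6.18
ee_pos: [0.5041, -0.1515, 0.0472]
eef_rot: [-0.768, 1.571, -2.432]
force: [-0.5, -0.6, -3.2]
grip_width: 0.0541
```

Call:
arm_command(
  deltas=[
    {"translation": [0, 0, 0.1], "turn": [0, 0, 0]},
    {"translation": [0, 0, 0.2], "turn": [0, 0, 0]},
    {"translation": [0, 0, 0.3], "turn": [0, 0, 0]},
  ],
)

```text
time_s: 6.43
ee_pos: [0.5036, -0.1578, 0.0472]
eef_rot: [-2.388, 1.571, 2.232]
force: [0.0, 0.2, -3.0]
grip_width: 0.0537
```

```bash
python3 - <<'E'
from fit import *
go([.503,-.162,.047],-.093)
E
```

```text
t 6.43 TCP [ 0.5036 -0.1578  0.0472] jaw -5.27 tilt [-0.  0. -1.] F [ 0.   0.2 -3. ] w 0.0537
translation [ 0.008 -0.008  0.168] turn [ 0.011 -0.001  0.001]
```

Call:
arm_command(
  deltas=[
    {"translation": [0.02, 0, 0.05], "turn": [0, 0, 0]},
    {"translation": [0.02, 0, 0.1], "turn": [0, 0, 0]},
    {"translation": [0.02, 0, 0.15], "turn": [0, 0, 0]},
    {"translation": [0.02, 0, 0.2], "turn": [0, 0, 0]},
  ],
)

```text
time_s: 6.77
ee_pos: [0.5031, -0.1611, 0.0468]
eef_rot: [-2.902, 1.567, 1.718]
force: [0.1, 25.9, 5.2]
grip_width: 0.0536
```

Call:
arm_command(
  deltas=[
    {"translation": [0.0, 0, 0.04], "turn": [0, 0, 0]},
    {"translation": [0.0, 0, 0.08], "turn": [0, 0, 0]},
  ],
)

```text
time_s: 6.93
ee_pos: [0.503, -0.1618, 0.0468]
eef_rot: [-2.937, 1.566, 1.683]
force: [0.8, 29.8, 4.8]
grip_width: 0.0538
```

Call:
arm_command(
  deltas=[
    {"translation": [0, 0, 0], "turn": [0, 0, 0]},
    {"translation": [0, 0, 0], "turn": [0, 0, 0]},
    {"translation": [0, 0, 0], "turn": [0, 0, 0]},
    {"translation": [0, 0, 0], "turn": [0, 0, 0]},
    {"translation": [0, 0, 0], "turn": [0, 0, 0]},
  ],
  gripper=94,
)

```text
time_s: 7.35
ee_pos: [0.5029, -0.1653, 0.0468]
eef_rot: [0.957, 1.57, -0.707]
force: [0.6, -0.7, 0.1]
grip_width: 0.0841
```

Call:
arm_command(
  deltas=[
    {"translation": [-1, 0, 0], "turn": [0, 0, 0]},
    {"translation": [-2, 0, 0], "turn": [0, 0, 0]},
    {"translation": [-3.5, 0, -0.5], "turn": [0, 0, 0]},
    {"translation": [-5, 0, -1.5], "turn": [0, 0, 0]},
    {"translation": [-6, 0, -2], "turn": [0, 0, 0]},
    {"translation": [-6, 0, -2], "turn": [0, 0, 0]},
    {"translation": [-6, 0, -2], "turn": [0, 0, 0]},
  ],
)

```text
time_s: 7.93
ee_pos: [0.508, -0.1151, 0.1979]
eef_rot: [1.332, 1.568, -0.33]
force: [-0.5, -0.2, -0.3]
grip_width: 0.0942
```

```bash
python3 - <<'E'
from fit import *; import pickle
go([.503,-.162,.047],-.093)
C=cam('wrist');im=optics.camera('wrist');pickle.dump(C,open('w4.pkl','wb'));cv2.imwrite('pics/w4.png',cv2.resize(im[:,:,::-1],(800,600)))
im=optics.camera('top'); crop(im,250,120,350,240,5,'pics/t4c.png')
s=optics.camera('scene');crop(s,140,140,300,240,5,'pics/s4c.png')
E
```

```text
t 7.93 TCP [ 0.508  -0.1151  0.1979] jaw -5.25 tilt [ 0.003 -0.001 -1.   ] F [-0.5 -0.2 -0.3] w 0.0942
translation [ 6.036 -0.043  1.881] turn [ 0.015  0.008 -0.032]
```

View pics/w4.png

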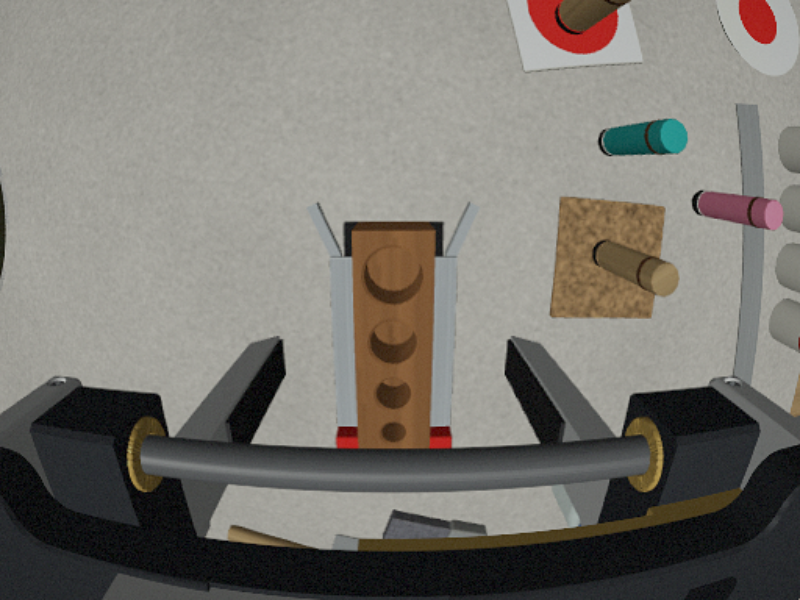

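View pics/s4c.png

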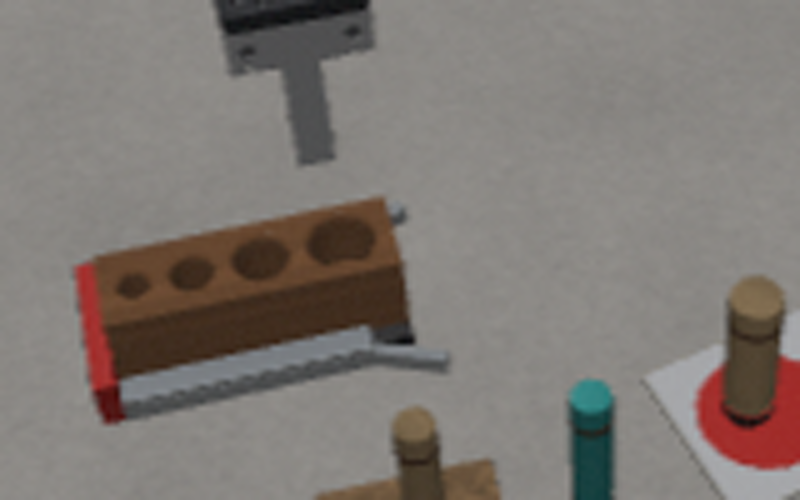

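```bash
python3 - <<'E'
from fit import *; import pickle
C=pickle.load(open('w4.pkl','rb'))
fit(C,[(393,275),(394,341),(394,393),(394,432)])
q=lambda u,v,z:at_z('wrist',((u+.5)/1.5625-.5,(v+.5)/1.5625-.5),z,C)[:2].round(4)
print('stamp top',q(661,277,.106),'foot',q(602,254,.008), 'stop face', q(337,428,.034),q(451,428,.034))
print('caddy ends',q(352,223,.06),q(436,223,.06),'lips',q(331,257,.017),q(456,257,.017),q(355,257,.017),q(434,257,.017))
E
```

```text
pts [[0.5092, -0.1065], [0.5056, -0.1526], [0.5019, -0.1923], [0.4989, -0.2252]]
centre [ 0.5047 -0.1604] yaw -0.0875 scale 1.0006 res mm [[-0.2, 0.1], [0.2, -0.1], [0.0, 0.0], [-0.1, 0.0]]
stamp top [ 0.6774 -0.1118] foot [ 0.6803 -0.115 ] stop face [ 0.4517 -0.2337] [ 0.5437 -0.2423]
caddy ends [ 0.4861 -0.0698] [ 0.54   -0.0748] lips [ 0.4633 -0.0978] [ 0.5567 -0.1064] [ 0.4813 -0.0995] [ 0.5401 -0.105 ]
```

Call:
arm_command(
  deltas=[
    {"translation": [0, 0, 8.4], "turn": [0, 0, 0]},
    {"translation": [0, 0, 8.4], "turn": [0, 0, 0]},
    {"translation": [0, 0, 8.4], "turn": [0, 0, 0]},
    {"translation": [0, 0, 8.4], "turn": [0, 0, 0]},
    {"translation": [0, 0, 8.4], "turn": [0, 0, 0]},
    {"translation": [0, 0, 8.4], "turn": [0, 0, 0]},
    {"translation": [0, 0, 8.4], "turn": [0, 0, 0]},
    {"translation": [0, 0, 8.4], "turn": [0, 0, 0]},
  ],
)

```text
time_s: 8.75
ee_pos: [0.4876, -0.3243, 0.1953]
eef_rot: [-2.202, 1.568, 2.417]
force: [-0.5, 0.2, 0.2]
grip_width: 0.0938
```

```bash
python3 - <<'E'
from fit import *; import pickle
C=cam('wrist');im=optics.camera('wrist');pickle.dump(C,open('w5.pkl','wb'));cv2.imwrite('pics/w5.png',im[:,:,::-1])
print(C[1],ctrl.get_obs()['ee_pos'])
o=np.array([.5035,-.162]);yaw=-.092
ex=np.array([np.cos(yaw),np.sin(yaw)]);ey=np.array([-np.sin(yaw),np.cos(yaw)])
print([proj('wrist',[*(o+ex*0+ey*y),z],C).round(1) for y,z in [(-.085,.034),(-.085,.06),(.06,.017)]])
E
```

```text
[ 0.49606682 -0.25091849  0.35597407] [ 0.4879107  -0.32367278  0.19581195]
[array([252.4, 108.3]), array([252.3, 107.9]), array([252.1, -11.1])]
```

View pics/w5.png

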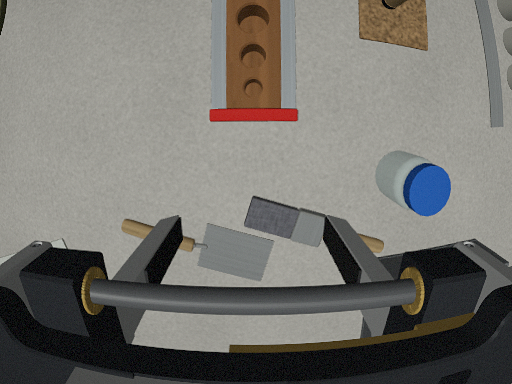

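```bash
python3 - <<'E'
import cv2
im=cv2.imread('pics/w5.png'); cv2.imwrite('pics/w5c.png',cv2.resize(im[70:130,200:310],None,fx=7,fy=7,interpolation=cv2.INTER_CUBIC))
E
```

```text
(no output)
```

View pics/w5c.png

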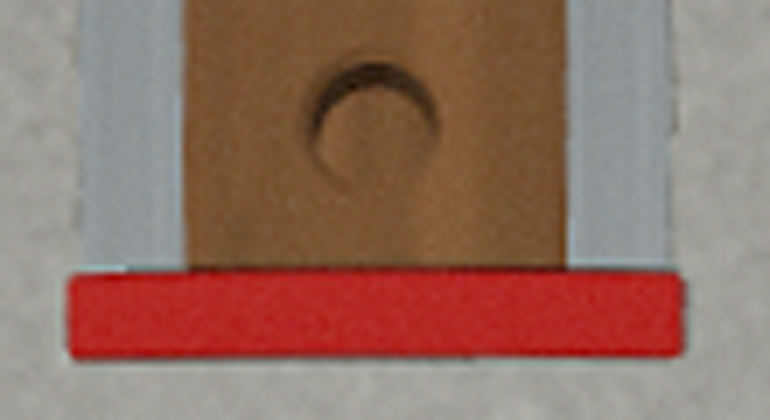

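Seen from above the stop, the caddy's end lies flush against it, so it is home. Next is the stamp on the mat.

```bash
python3 - <<'E'
from fit import *; import pickle
C=pickle.load(open('w5.pkl','rb'))
im=cv2.imread('pics/w5.png'); cv2.imwrite('pics/w5d.png',cv2.resize(im[0:110,210:300],None,fx=6,fy=5.4545,interpolation=cv2.INTER_CUBIC))
go([.679,-.113,.2],-.093)
E
```

```text
t 8.8 TCP [ 0.4879 -0.3237  0.1958] jaw -5.3 tilt [-0.001  0.001 -1.   ] F [0.2 0.7 1. ] w 0.094
translation [-0.168  6.832 -9.097] turn [ 0.006 -0.011  0.015]
```

View pics/w5d.png

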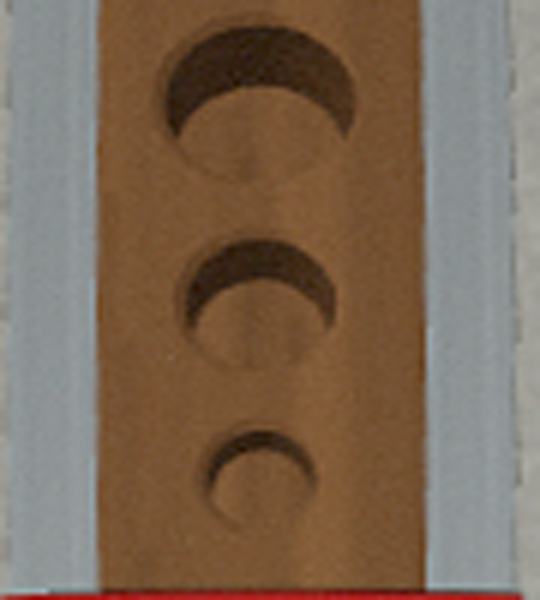

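Call:
arm_command(
  deltas=[
    {"translation": [0, 6.6, -6.3], "turn": [0, 0, 0]},
    {"translation": [0, 6.6, -6.3], "turn": [0, 0, 0]},
    {"translation": [0, 6.6, -6.3], "turn": [0, 0, 0]},
    {"translation": [0, 6.6, -6.3], "turn": [0, 0, 0]},
    {"translation": [0, 6.6, -6.3], "turn": [0, 0, 0]},
    {"translation": [0, 6.6, -6.3], "turn": [0, 0, 0]},
    {"translation": [0, 6.6, -6.3], "turn": [0, 0, 0]},
    {"translation": [0, 6.6, -6.3], "turn": [0, 0, 0]},
    {"translation": [0, 6.6, -6.3], "turn": [0, 0, 0]},
  ],
)

```text
time_s: 9.55
ee_pos: [0.6664, -0.1825, 0.1965]
eef_rot: [-1.515, 1.57, 3.106]
force: [-0.5, -0.7, 0.7]
grip_width: 0.0935
```

```bash
python3 - <<'E'
from fit import *; import pickle
C=pickle.load(open('w5.pkl','rb'))
fit(C,[(253.3,18.3),(253.3,55.7),(253.5,88)],(.008,-.032,-.065),sc=1)
C=cam('wrist');im=optics.camera('wrist');pickle.dump(C,open('w6.pkl','wb'));cv2.imwrite('pics/w6.png',cv2.resize(im[:,:,::-1],(800,600)))
go([.679,-.113,.076],-.093)
E
```

```text
pts [[0.5054, -0.1547], [0.5016, -0.1943], [0.4987, -0.2269]]
centre [ 0.5046 -0.1626] yaw -0.0917 scale 0.9941 res mm [[0.0, 0.0], [-0.1, -0.0], [0.0, 0.0]]
t 9.6 TCP [ 0.6663 -0.1831  0.1968] jaw -5.32 tilt [-0. -0. -1.] F [-0.4 -0.   0. ] w 0.094
translation [ 4.833  0.246 -2.838] turn [0.001 0.001 0.002]
```

View pics/w6.png

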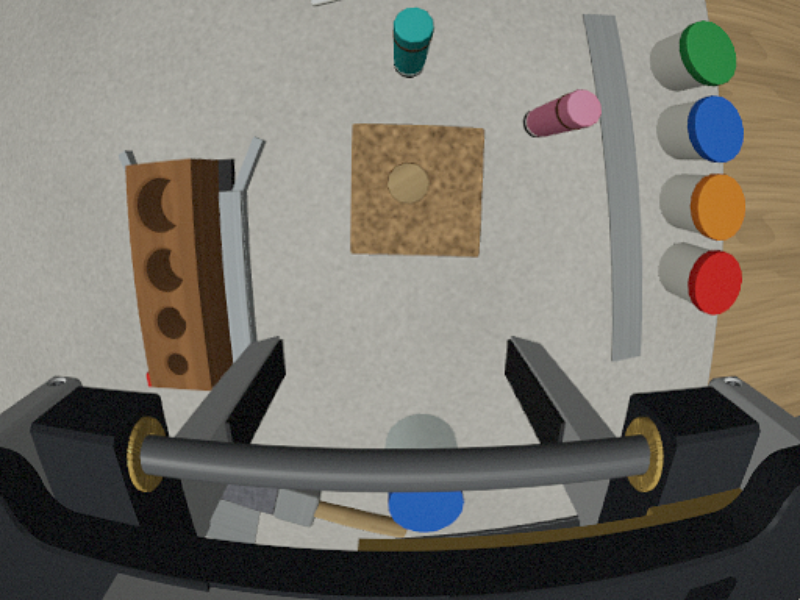

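```bash
python3 - <<'E'
from fit import *; import pickle
C=pickle.load(open('w6.pkl','rb'))
p=at_z('wrist',(408.5/1.5625-.5,183.5/1.5625-.5),.106,C);print(p)
im=cv2.imread('pics/w6.png');cv2.imwrite('pics/w6c.png',cv2.resize(im[110:270,340:500],None,fx=3,fy=3))
go([p[0],p[1],.076],-.093)
print(C[1])
E
```

```text
[ 0.68111883 -0.11382692  0.106     ]
t 9.6 TCP [ 0.6663 -0.1831  0.1968] jaw -5.32 tilt [-0. -0. -1.] F [-0.4 -0.   0. ] w 0.094
translation [ 4.833  0.334 -2.813] turn [0.001 0.001 0.002]
[ 0.67464067 -0.1088537   0.35707843]
```

View pics/w6c.png

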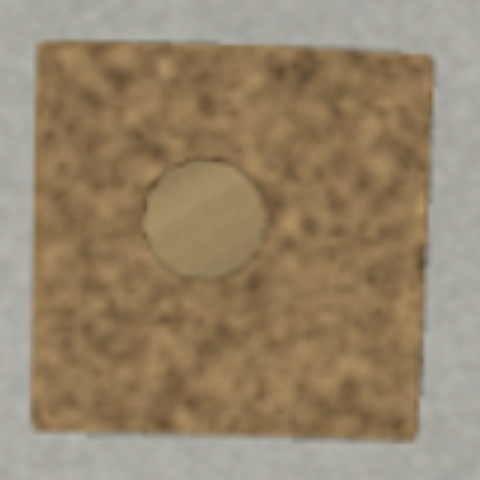

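The enlarged crop confirms a wooden stamp of about 23 mm on the cork mat, neither pink nor turquoise. I'll move over it, descend and grip.

Call:
arm_command(
  deltas=[
    {"translation": [0, 0.33, -1.5], "turn": [0, 0, 0]},
    {"translation": [0, 0.33, -2.81], "turn": [0, 0, 0]},
    {"translation": [0, 0.33, -2.81], "turn": [0, 0, 0]},
    {"translation": [1.4, 0.33, -2.81], "turn": [0, 0, 0]},
    {"translation": [2.8, 0.33, -2.81], "turn": [0, 0, 0]},
    {"translation": [4.2, 0.33, -2.81], "turn": [0, 0, 0]},
    {"translation": [4.83, 0.33, -2.81], "turn": [0, 0, 0]},
    {"translation": [4.83, 0.33, -2.81], "turn": [0, 0, 0]},
    {"translation": [4.83, 0.33, -2.81], "turn": [0, 0, 0]},
  ],
  gripper=60,
)

```text
time_s: 10.35
ee_pos: [0.6813, -0.1146, 0.0764]
eef_rot: [-1.543, 1.57, 3.075]
force: [1.4, -1.3, 1.4]
grip_width: 0.0599
```

```bash
python3 - <<'E'
from fit import *; import pickle
go([.6811,-.1138,.076],-.093)
C=cam('wrist');im=optics.camera('wrist');cv2.imwrite('pics/w7.png',cv2.resize(im[:,:,::-1],(800,600)))
E
```

```text
t 10.35 TCP [ 0.6813 -0.1146  0.0764] jaw -5.37 tilt [-0.  0. -1.] F [ 1.4 -1.3  1.4] w 0.0599
translation [ 0.016 -0.009 -0.03 ] turn [-0.008  0.     0.005]
```

View pics/w7.png

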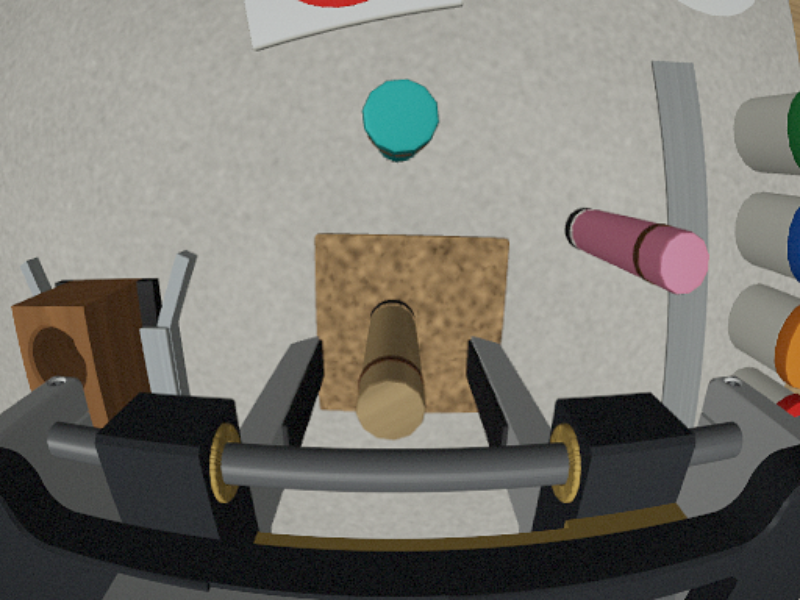

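Centred between the jaws, so I'm closing.

Call:
arm_command(
  deltas=[
    {"translation": [0, 0, 0], "turn": [0, 0, 0]},
    {"translation": [0, 0, 0], "turn": [0, 0, 0]},
    {"translation": [0, 0, 0], "turn": [0, 0, 0]},
    {"translation": [0, 0, 0], "turn": [0, 0, 0]},
    {"translation": [0, 0, 0], "turn": [0, 0, 0]},
    {"translation": [0, 0, 0], "turn": [0, 0, 0]},
  ],
  gripper=10,
  force=15,
)

```text
time_s: 10.9
ee_pos: [0.6817, -0.1137, 0.0761]
eef_rot: [1.553, 1.571, -0.11]
force: [-1.0, 0.2, 0.2]
grip_width: 0.0233
```

Call:
arm_command(
  deltas=[
    {"translation": [-0.6, 0, 0], "turn": [0, 0, 0]},
    {"translation": [-1.6, 0, 0], "turn": [0, 0, 0]},
    {"translation": [-2.8, 0, 0], "turn": [0, 0, 0]},
    {"translation": [-4, 0, 0], "turn": [0, 0, 0]},
    {"translation": [-4, 0, 0], "turn": [0, 0, 0]},
    {"translation": [-4, 0, 0], "turn": [0, 0, 0]},
  ],
)

```text
time_s: 11.4
ee_pos: [0.6822, -0.1138, 0.1777]
eef_rot: [1.432, 1.568, -0.231]
force: [0.0, 0.8, -0.7]
grip_width: 0.0229
```

```bash
python3 - <<'E'
from fit import *; import pickle
go([.5018,-.1933,.176],-.092)
C=cam('wrist');im=optics.camera('wrist');cv2.imwrite('pics/w8.png',cv2.resize(im[:,:,::-1],(800,600)));pickle.dump(C,open('w8.pkl','wb'))
go([.5018,-.1933,.176],-.092)
E
```

```text
t 11.4 TCP [ 0.6822 -0.1138  0.1777] jaw -5.31 tilt [ 0.003 -0.001 -1.   ] F [ 0.   0.8 -0.7] w 0.0229
translation [ 0.049 -6.892  3.835] turn [-0.007  0.005 -0.036]
t 11.45 TCP [ 0.6816 -0.1136  0.1757] jaw -5.31 tilt [ 0. -0. -1.] F [ 0.2  0.1 -0.9] w 0.0228
translation [-0.012 -6.865  3.838] turn [-0.007  0.    -0.001]
```

View pics/w8.png

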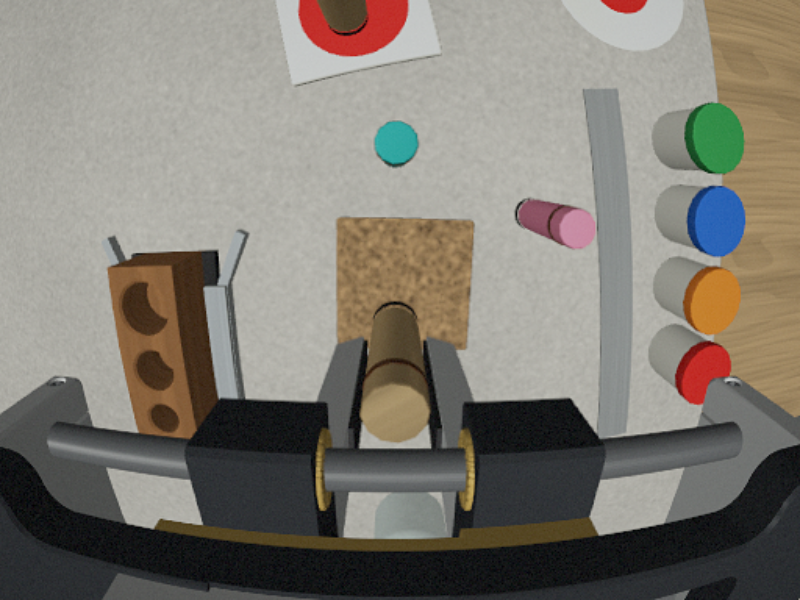

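```bash
python3 - <<'E'
from fit import *; import pickle
C=pickle.load(open('w8.pkl','rb'))
q=lambda u,v,z:at_z('wrist',((u+.5)/1.5625-.5,(v+.5)/1.5625-.5),z,C)[:2].round(4)
im=cv2.imread('pics/w8.png');cv2.imwrite('pics/w8c.png',cv2.resize(im[280:460,330:470],None,fx=3.3,fy=3.3))
print('top',q(396,407,.2057),'foot far edge',q(394.5,301,.1057))
E
```

```text
top [ 0.6839 -0.1122] foot far edge [ 0.6844 -0.1046]
```

View pics/w8c.png

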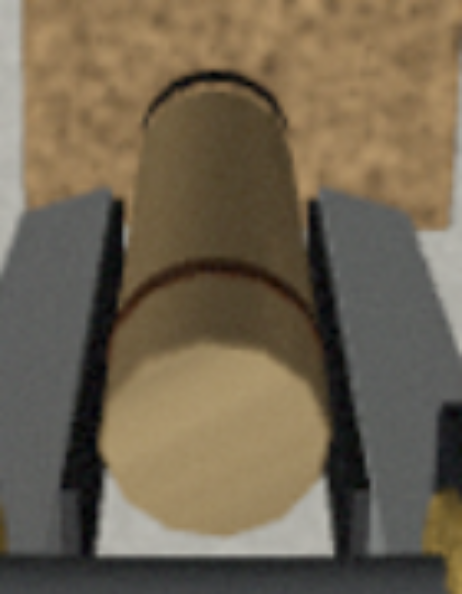

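Call:
arm_command(
  deltas=[
    {"translation": [0, -1, 0.5], "turn": [0, 0, 0]},
    {"translation": [0, -2.3, 1.2], "turn": [0, 0, 0]},
    {"translation": [0, -3.6, 2], "turn": [0, 0, 0]},
    {"translation": [0, -4.9, 2.7], "turn": [0, 0, 0]},
    {"translation": [0, -6, 3.3], "turn": [0, 0, 0]},
    {"translation": [0, -6.6, 3.7], "turn": [0, 0, 0]},
    {"translation": [0, -6.92, 3.83], "turn": [0, 0, 0]},
    {"translation": [0.5, -6.92, 3.83], "turn": [0, 0, 0]},
    {"translation": [1, -6.92, 3.83], "turn": [0, 0, 0]},
    {"translation": [1.2, -6.92, 3.83], "turn": [0, 0, 0]},
    {"translation": [1.2, -6.92, 3.83], "turn": [0, 0, 0]},
  ],
)

```text
time_s: 12.37
ee_pos: [0.5002, -0.1924, 0.1441]
eef_rot: [-1.929, 1.567, 2.691]
force: [0.3, -0.2, -0.9]
grip_width: 0.023
```

```bash
python3 - <<'E'
from fit import *; import pickle
go([.5005,-.193,.09],-.092)
C=cam('wrist');im=optics.camera('wrist');cv2.imwrite('pics/w9.png',cv2.resize(im[:,:,::-1],(800,600)));pickle.dump(C,open('w9.pkl','wb'))
s=optics.camera('scene');crop(s,140,130,240,230,6,'pics/s9c.png')
go([.5005,-.193,.09],-.092)
E
```

```text
t 12.37 TCP [ 0.5002 -0.1924  0.1441] jaw -5.29 tilt [-0.003  0.001 -1.   ] F [ 0.3 -0.2 -0.9] w 0.023
translation [2.163 0.022 0.025] turn [-0.003 -0.014  0.036]
t 12.47 TCP [ 0.5008 -0.1927  0.1458] jaw -5.28 tilt [-0.001  0.    -1.   ] F [ 0.7 -0.8 -0.5] w 0.0226
translation [ 2.23  -0.009  0.012] turn [-0.003 -0.003  0.008]
```

View pics/w9.png

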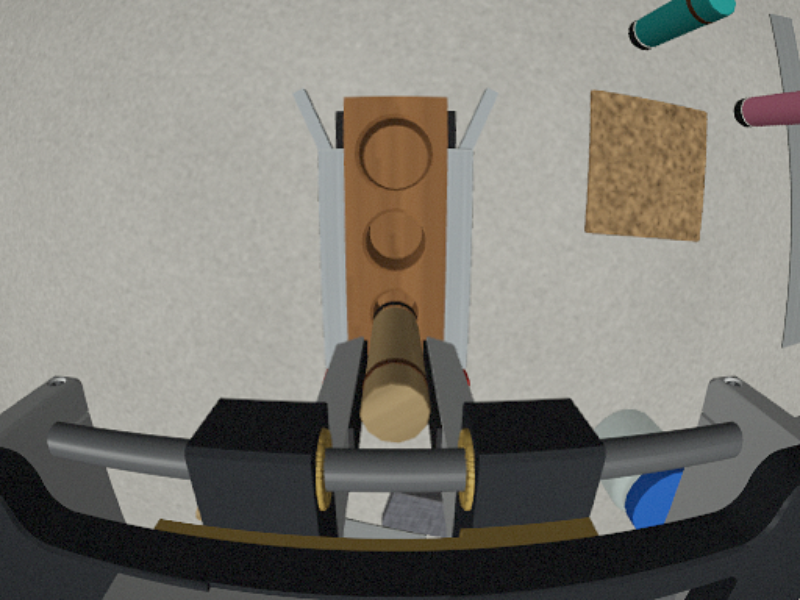

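View pics/s9c.png

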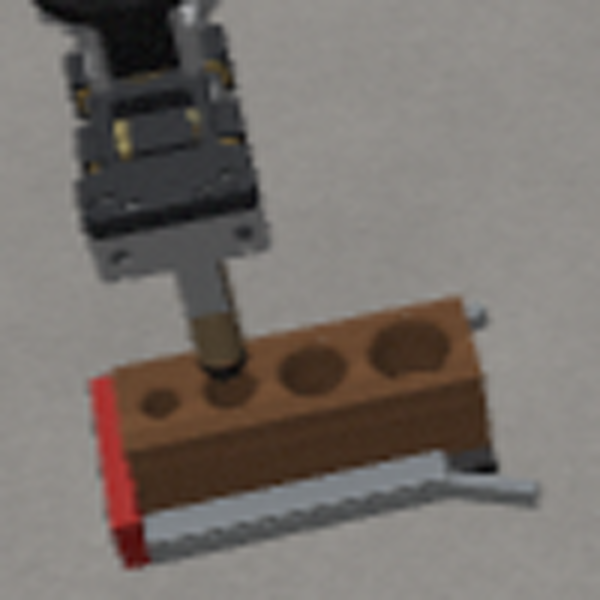

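```bash
python3 - <<'E'
from fit import *; import pickle
C=pickle.load(open('w9.pkl','rb'))
im=cv2.imread('pics/w9.png');cv2.imwrite('pics/w9c.png',cv2.resize(im[270:350,340:450],None,fx=6,fy=6,interpolation=cv2.INTER_CUBIC))
fit(C,[(396,154),(396,240)],(.054,.008))
q=lambda u,v,z:at_z('wrist',((u+.5)/1.5625-.5,(v+.5)/1.5625-.5),z,C)[:2].round(4)
print('rim far',q(395,290,.06),'foot far',q(395,303,.077), 'top', q(396,412,.2755-.1+.0))
E
```

```text
pts [[0.5097, -0.1078], [0.5055, -0.1531]]
centre [ 0.5047 -0.161 ] yaw -0.0925 scale 0.9897 res mm [[0.0, -0.0], [0.0, 0.0]]
rim far [ 0.5024 -0.1803] foot far [ 0.5022 -0.1828] top [ 0.5021 -0.1908]
```

View pics/w9c.png

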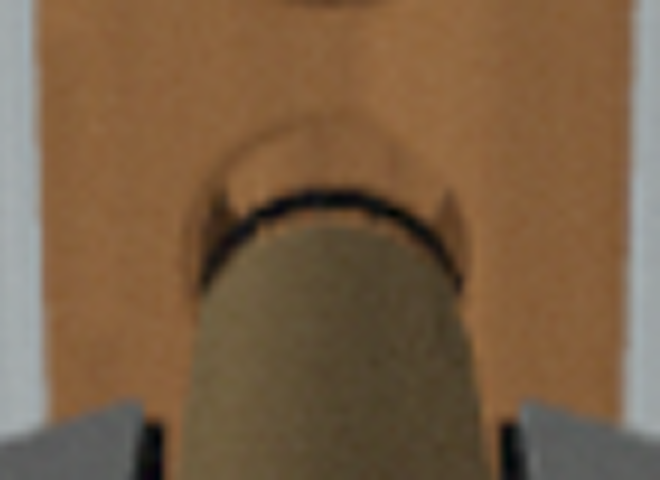

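Call:
arm_command(
  deltas=[
    {"translation": [0.3, -0.015, 0.01], "turn": [0, 0, 0]},
    {"translation": [0.6, -0.015, 0.01], "turn": [0, 0, 0]},
    {"translation": [0.75, -0.015, 0.01], "turn": [0, 0, 0]},
    {"translation": [0.9, -0.015, 0.01], "turn": [0, 0, 0]},
    {"translation": [1.05, -0.015, 0.01], "turn": [0, 0, 0]},
  ],
)

```text
time_s: 12.88
ee_pos: [0.5002, -0.1932, 0.1193]
eef_rot: [-1.877, 1.571, 2.743]
force: [-0.8, 0.2, 0.1]
grip_width: 0.0229
```

Call:
arm_command(
  deltas=[
    {"translation": [0.2, 0, 0], "turn": [0, 0, 0]},
    {"translation": [0.4, 0, 0], "turn": [0, 0, 0]},
    {"translation": [0.6, 0, 0], "turn": [0, 0, 0]},
    {"translation": [0.8, 0, 0], "turn": [0, 0, 0]},
    {"translation": [1.0, 0, 0], "turn": [0, 0, 0]},
    {"translation": [1.1, 0, 0], "turn": [0, 0, 0]},
  ],
)

```text
time_s: 13.38
ee_pos: [0.4999, -0.1931, 0.0913]
eef_rot: [-1.898, 1.57, 2.721]
force: [0.4, 0.2, -0.6]
grip_width: 0.0227
```

```bash
python3 - <<'E'
from fit import *
go([.5005,-.193,.09],-.092)
E
```

```text
t 13.38 TCP [ 0.4999 -0.1931  0.0913] jaw -5.31 tilt [-0.001  0.    -1.   ] F [ 0.4  0.2 -0.6] w 0.0227
translation [ 0.054  0.023 -0.008] turn [-0.008 -0.003  0.009]
```

Call:
arm_command(
  deltas=[
    {"translation": [0.03, 0, 0], "turn": [0, 0, 0]},
    {"translation": [0.06, 0, 0], "turn": [0, 0, 0]},
  ],
)

```text
time_s: 13.55
ee_pos: [0.5002, -0.1932, 0.0906]
eef_rot: [-1.787, 1.571, 2.832]
force: [-0.7, -0.7, -0.3]
grip_width: 0.0222
```

Call:
arm_command(
  deltas=[
    {"translation": [0.03, 0, 0], "turn": [0, 0, 0]},
    {"translation": [0.06, 0, 0], "turn": [0, 0, 0]},
  ],
)

```text
time_s: 13.72
ee_pos: [0.5004, -0.1934, 0.09]
eef_rot: [1.155, 1.57, -0.508]
force: [-4.6, 1.4, 15.0]
grip_width: 0.0231
```

Contact with the hole floor at TCP z = 90 mm, as expected. I'll release, rise straight up and check.

Call:
arm_command(
  deltas=[
    {"translation": [0, 0, 0], "turn": [0, 0, 0]},
    {"translation": [0, 0, 0], "turn": [0, 0, 0]},
    {"translation": [0, 0, 0], "turn": [0, 0, 0]},
    {"translation": [0, 0, 0], "turn": [0, 0, 0]},
    {"translation": [0, 0, 0], "turn": [0, 0, 0]},
  ],
  gripper=70,
)

```text
time_s: 14.13
ee_pos: [0.5001, -0.1932, 0.0892]
eef_rot: [-2.526, 1.571, 2.093]
force: [-0.1, 0.6, 0.6]
grip_width: 0.0527
```

Call:
arm_command(
  deltas=[
    {"translation": [-1, 0, 0], "turn": [0, 0, 0]},
    {"translation": [-2.2, 0, 0], "turn": [0, 0, 0]},
    {"translation": [-3.6, 0, 0], "turn": [0, 0, 0]},
    {"translation": [-5, 0, 1], "turn": [0, 0, 0]},
    {"translation": [-5, 0, 2.5], "turn": [0, 0, 0]},
    {"translation": [-5, 0, 4], "turn": [0, 0, 0]},
    {"translation": [-5, 0, 4], "turn": [0, 0, 0]},
    {"translation": [-5, 0, 4], "turn": [0, 0, 0]},
  ],
)

```text
time_s: 14.8
ee_pos: [0.4903, -0.2941, 0.2138]
eef_rot: [-2.121, 1.57, 2.496]
force: [0.3, 0.4, -0.4]
grip_width: 0.0704
```

```bash
python3 - <<'E'
from fit import *; import pickle
go([.5005,-.193,.09],-.092)
C=cam('wrist');im=optics.camera('wrist');cv2.imwrite('pics/w10.png',cv2.resize(im[:,:,::-1],(800,600)));pickle.dump(C,open('w10.pkl','wb'))
s=optics.camera('scene');cv2.imwrite('pics/s10.png',cv2.resize(s[:,:,::-1],(800,600)));crop(s,150,140,250,240,6,'pics/s10c.png')
p=[.4998,-.1935];print([proj('scene',[*p,z]).round(1) for z in (.06,.12)],[proj('wrist',[*p,z],C).round(1)*1.5625 for z in (.06,.12)])
E
```

```text
t 14.8 TCP [ 0.4903 -0.2941  0.2138] jaw -5.46 tilt [-0.  0. -1.] F [ 0.3  0.4 -0.4] w 0.0704
translation [ 4.952  0.023 -4.062] turn [-0.037 -0.004  0.006]
[array([178.4, 194.7]), array([174.7, 180.4])] [array([392.5, 135. ]), array([391.875, 125.625])]
```

View pics/w10.png

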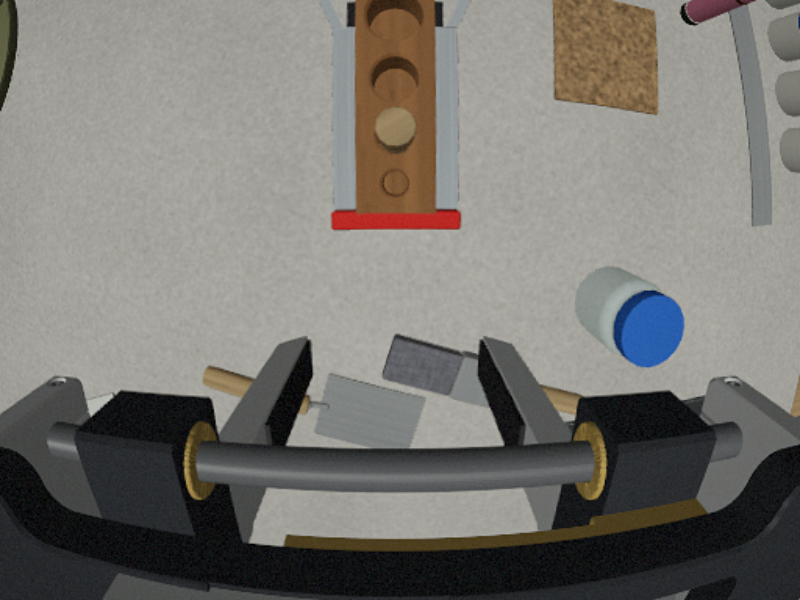

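View pics/s10c.png

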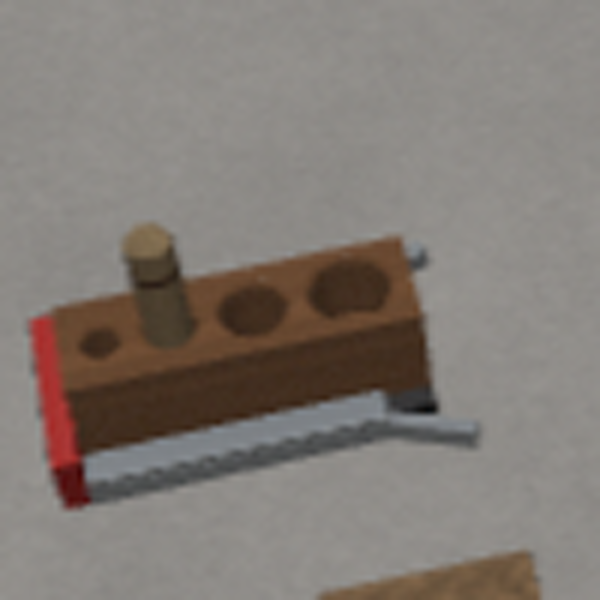

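View pics/s10.png

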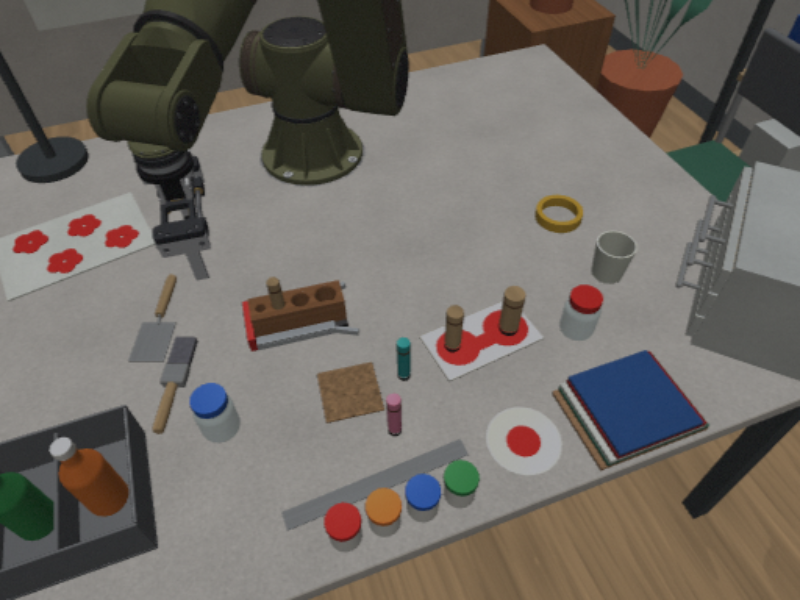

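```bash
python3 -c "
from station import ctrl
print(ctrl.hand_in(), ctrl.get_obs()['time_s'])"
```

```text
the job is handed in; nothing more can be done
the job is handed in; nothing more can be done
```

The caddy is home in its track, and the dry stamp stands in its matching hole, released. I handed the job in at about 15 s. No verdict was reported.

- **Caddy:** I gripped it across the 54 mm and slid it in through the open end, hole_16 end first. I pushed it until it met the stop at about 30 N. A close picture from above the stop showed its end flush, with no visible gap.
- **Stamp:** The dry one was the wooden stamp on the cork mat. It measured 23 mm in the picture and in the jaws. It met the floor of hole_23 with about 15 N at the expected height. After release, its top was within a pixel of where a fully seated stamp's should be.
- **Everything else:** In the last pictures, the two wet stamps, the pink and turquoise look-alikes and the loose items showed no visible change. The gripper was about 0.1 m clear of the work.
- **Disagreement:** The wrist camera read caddy and stamp positions about 1.5 to 2.4 mm off from the gripper's own measurement. I set the stamp's x target between the two, nearer the gripper's, and it went in without side force. One rough measure, from the lip end to the caddy end, suggested the caddy was about 5 mm short of home; the close picture of the stop contradicted it.

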